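# Open the specimen jar in its holder

## Task

Stand the amber specimen jar in the grey holder so that it is fully down and cannot turn, then unscrew its tight white cap (anticlockwise seen from above) and stop turning when it comes free. Lift the cap level to just above the jar's mouth, clear of it by one or two centimetres and over its middle, and finish while holding it there; the jar stays down in the holder, and the lotion bottle, steel bowl and carton are left alone.

Things in the scene. Friction and masses are not known exactly. Their poses are not given: they have to be found in the camera images.
- jar_center (a point): Centre of the amber glass jar's rectangular body, half-way up it (30 mm above its underside), on the neck's axis. Body 52 mm along x, 64 mm along y, 60 mm high, edges rounded 4 mm; about 0.3 kg. It stands loose on the trolley with its cap on, and can be carried by the cap. The cap is tight (up to about 0.6 N m, from a 12 N sprung seal): the jar turns along unless it stands in the holder
- jar_mouth (a point): Centre of the jar's mouth, 82.5 mm above its underside; x, y as the jar's. Quarter-turn thread: the cap lifts off only once its x axis has turned anticlockwise (from above) over 75 deg from the jar's x; fully free at 90 deg and up to 140, where the next thread is met. It starts at 10 to 35 deg, so 55 to 80 deg (plus the jar's play in the holder) bring it to 90. When free it springs up 1.5 mm
- cap_center (a point): Centre of the round white plastic cap, half-way up it (16 mm above its lower edge); z is its axis. 32 mm high, 50 g: upper 16 mm a grip rim 56 mm in diameter, below it a skirt 53 mm in diameter. On the closed jar its lower edge is 65 mm above the jar's underside (5 mm above the shoulder). It must rise 17.5 mm for its lower edge to reach the mouth's level
- cap_top (a point): Centre of the cap's flat top, 97 mm above the jar's underside when closed. A raised grey bar 46 by 6 mm, 3 mm high, lies across it along the cap's x axis; so the bar lies along the jar's longer (64 mm) sides when the cap is free
- holder_well (a point): Centre of the floor of the rectangular well in the grey holder fixed to the trolley. Well 58 mm along x, 70 mm along y, 30 mm deep; floor 6 mm and wall tops 36 mm above the trolley top, walls 12 mm thick. The jar fits with its 64 mm side along y, either way round, 3 mm to spare per side; it can then turn only about 5 deg. Low steel lugs stick out 22 mm at both y ends
- lotion_center (a point): Bystander: centre of an upright white lotion bottle with a blue cap, 52 mm in diameter, 130 mm high
- basin_center (a point): Bystander: centre of a small steel bowl, 110 mm wide, 40 mm high
- carton_center (a point): Bystander: centre of a plain off-white carton, 70 by 170 mm, 50 mm high
Things that resemble listed ones, but are neither listed nor needed, are in the scene too. Of the things that look like the part that bears cap_center, the larger one is meant. What is shaped like the part that bears holder_well but red is not meant.

How it is judged (in metres and radians):
On the way, in this order (a step that is already met when the one before it is completed fails the run):
1. the jar stands fully down in the holder with its cap still closed (z of jar_center in the frame of holder_well below 0.033 m and horizontal distance between jar_center and holder_well below 0.006 m and angle between jar_center's own z axis and vertical below 0.08 rad and z of cap_center in the frame of jar_center below 0.0535 m), for 0.2 s.
2. the cap has come off the thread while the jar stays in the holder (z of jar_center in the frame of holder_well below 0.033 m and horizontal distance between jar_center and holder_well below 0.006 m and angle between jar_center's own z axis and vertical below 0.08 rad and z of cap_center in the frame of jar_center above 0.06 m), for 0.1 s.
At the end, for the whole second after the job is handed in: Jar down in the holder (floor within 3 mm, centre 6 mm, tilt 0.08 rad), at rest. Fingers grip the cap (over 2 N); it is clear of the jar, lower edge 4 to 35 mm above the mouth, axes within 15 mm, tilt under 0.15 rad, still, its x 50 to 130 deg from the jar's x (z of jar_center in the frame of holder_well below 0.033 m and horizontal distance between jar_center and holder_well below 0.006 m and angle between jar_center's own z axis and vertical below 0.08 rad and z of cap_center in the frame of jar_center between 0.0725 and 0.1035 m and horizontal distance between cap_center and jar_center below 0.015 m and angle between cap_center's own z axis and vertical below 0.15 rad and angle between the x axis of cap_center and the x axis of jar_center, either way round above 0.87 rad and contact force between the fingers and cap above 2 N and contact force between cap and jar below 0.05 N and linear speed of each of cap, jar below 0.02 m/s); the arm keeps its last pose, push and grip.
It fails at once if a bystander was moved by more than 20 mm (distance of any of lotion_center, basin_center, carton_center from where it was at the start of the episode above 0.02 m).
It also fails if it takes over 48 s, if anything falls off the work surface, if the arm or the gripper's body presses on something with over 40 N, if the wrist force passes 120 N, or if a joint passes its speed limit or range.

## Robot

A 6-joint arm with a two-finger parallel gripper is mounted at the origin on the work surface. World frame = base frame: x ahead of the robot, y to its left, z up, the work surface at z = 0. Lengths are in m, angles in degrees, forces in N, time in s.
With the tool pointing down it reaches from about 0.35 to 0.875 m from the base axis. Payload 4.2 kg.
Tool frame: the origin (TCP) lies between the finger pads; the fingertips stand 17 mm ahead of it and the grasp point (between the pads) lies 2 mm behind it; z points along the fingers, y is the direction in which the jaws open and shut (so a half turn about z gives the same grasp; the last joint's range is limited). The gripper opens to 87 mm and grips with 3 to 60 N. Pads are 19 mm wide; open, the fingers measure 117 mm over their backs; the gripper's body (75 mm by 190 mm) begins 51 mm behind the grasp point.
Start: joints at [14.817, 22.042, 0.453, 0, -68.411, -14.817], TCP at [0.625, 0, 0.24] pointing down, gripper open.
Joint ranges: [-179.83, 179.83], [-69.29, 118.12], [-61.27, 80.66], [-181.25, 117.63], [-171.15, -9.14], [-177.46, 177.46]. Speed limits (degrees/s): [159.86, 159.86, 180, 180, 180, 180].

## Interface

Orientations are given as a 3x3 rotation matrix whose columns are the frame's x, y, z axes.
In Python, from station import r gives the robot as it stands.
- The arm moves only by the shell command python3 -m creep 'ROWS'. ROWS is JSON, a list of rows, each a list of 7 numbers: the opening, from 0 (shut) to 1 (fully open), then the shift along the tool's x, y, z scaled (see below), then the turn, a rotation vector about the tool's x, y, z scaled (see below). A call has 1 to 5 rows; each row is the pose to reach, as a shift and turn from the pose measured when the call began, along the tool's axes at that moment, turning the shorter way round; what a row does not reach only later rows make up. The controller multiplies each number of a shift by 300 mm and each number of a turn by 180 degrees. A row lasts 1/12 s, in which the tool goes at most 41.7 mm and 7.16 degrees, less where a joint would pass 70% of its speed; a pose out of reach is approached as far as the arm can. A call with a number of a shift or a turn outside -1 to 1 is refused whole. A call with a gripper value outside its range is refused whole. The fingers move at their own pace and stop on an object; the grip force is fixed at half the most. Time passes only in rows, so rows that repeat a pose let the fingers close. It gives the time, the measured TCP pose, the force and the opening at its end, in the units of the state.
- r.sense(): the state, without advancing time (a new reading comes with each control period).
- r.capture(name): name is "scene" or "side" or "wrist"; returns the picture (480x640x3 uint8, blue, green, red); there is no depth.
- r.camera_model(name): a dict with "mtx" (3x3 intrinsics, pixels), "R" (3x3) and "t" (3): a world point X has camera coordinates R X + t; the wrist camera has in their place "mount" (4x4, takes a point from camera to tool coordinates, whose origin is the TCP and whose axes are the flange's). Camera axes: x right, y down, z forward; pixel columns grow to the right and rows downward; lengths in m; the calibration is good to about 2 mm. A picture is of the moment at which its call begins: read the wrist's pose just before it. camera_model takes no time and is no camera call.
- r.finish_job(): hands the job in, once; it reports no verdict.
Trained networks look in the newest picture that a camera, given by its name, has taken for a name from the list of things; names that differ only in an ending like _2 or _b are one class to them, and where a whole thing is asked for, a point or a joint stands for the part that bears it (a point fixed in the world has none). Each returns a list of dicts, best first, with "score" (0 to 1); they miss things now and then, are a little off and sometimes report something else, mostly with a low value. They report only what shows in the picture. A call takes as long as a camera call. They do not tell look-alikes from the thing itself.
- r.recognise(camera, target): "rect" ([left, top, right, bottom] as shares, 0 to 1, of the picture: columns of its width, rows of its height, round what is visible of it).
- r.outline_of(camera, target): "pixels" (480x640 bool, what is visible of it) and "rect" ([left, top, right, bottom] as shares, 0 to 1, of the picture: columns of its width, rows of its height, round what is visible of it).
The state is a dict: "time_s": time; "joints": joint angles; "joint_velocities": joint speeds; "effort": joint torques, N m; "tcp_pos": TCP position; "ee_rot": TCP orientation; "wrist_force": force on the tool from outside, world axes, zero at the start; "moment": the same for the moment, N m; "gripper_width": opening from 0.0 (shut) to 1.0 (fully open).
Only numpy, scipy, OpenCV 4.12 (cv2) and the standard library are available. Lean on these libraries where they do the work, as an engineer would, in place of code of your own. Each camera call takes 0.05 s, during which the arm holds its last target.

## Working session

There is one attempt and no reset: what is moved stays moved. The work goes in short steps, Python scripts to look and compute and a shell command to move; the robot and the scene stay as the last step left them, time stands still between calls to the robot, and variables do not carry over. Pictures are saved under pics/ and viewed, and the job is handed in when it is done.

```bash
ls; mkdir -p pics
python3 - <<'E'
from station import r
import cv2
s=r.sense();print({k:s[k] for k in('time_s','tcp_pos','ee_rot','gripper_width','joints')})
for n in("scene","side","wrist"):
    im=r.capture(n);cv2.imwrite(f"pics/a_{n}.png",im)
    m=r.camera_model(n);print(n,m)
E
```

```text
pics
{'time_s': 0.0, 'tcp_pos': array([6.24436408e-01, 2.16536225e-05, 2.38444409e-01]), 'ee_rot': array([[-1.93393552e-04, -9.99997559e-01, -2.20088328e-03],
       [-9.99999975e-01,  1.93642410e-04, -1.12859293e-04],
       [ 1.13285202e-04,  2.20086140e-03, -9.99997572e-01]]), 'gripper_width': 1.002233577107384, 'joints': array([ 1.48170782e+01,  2.20921725e+01,  3.79347539e-01, -2.79584641e-02,
       -6.84107392e+01, -1.48178506e+01])}
scene {'mtx': array([[479.20516453,   0.        , 320.42799764],
       [  0.        , 479.20516453, 245.57545192],
       [  0.        ,   0.        ,   1.        ]]), 'R': array([[ 0.46824865,  0.88353884,  0.0101156 ],
       [ 0.499769  , -0.25538657, -0.82765249],
       [-0.72867973,  0.39260263, -0.56114974]]), 't': array([-0.31623409, -0.24507251,  1.70907482])}
side {'mtx': array([[580.67960238,   0.        , 309.5544181 ],
       [  0.        , 580.67960238, 231.36317031],
       [  0.        ,   0.        ,   1.        ]]), 'R': array([[-0.99342918, -0.11349743, -0.01472378],
       [-0.05376325,  0.57636602, -0.8154212 ],
       [ 0.1010345 , -0.80927162, -0.57868081]]), 't': array([0.59855287, 0.08423569, 1.11694643])}
wrist {'mtx': array([[363.96051396,   0.        , 316.35708096],
       [  0.        , 363.96051396, 231.35951011],
       [  0.        ,   0.        ,   1.        ]]), 'mount': array([[-2.23820619e-04, -9.62060480e-01, -2.72836184e-01,
         7.43638106e-02],
       [ 9.99999562e-01,  3.27566026e-05, -9.35852237e-04,
         6.25736098e-04],
       [ 9.09283638e-04, -2.72836274e-01,  9.62060050e-01,
        -1.46356002e-01],
       [ 0.00000000e+00,  0.00000000e+00,  0.00000000e+00,
         1.00000000e+00]])}
```

View pics/a_scene.png

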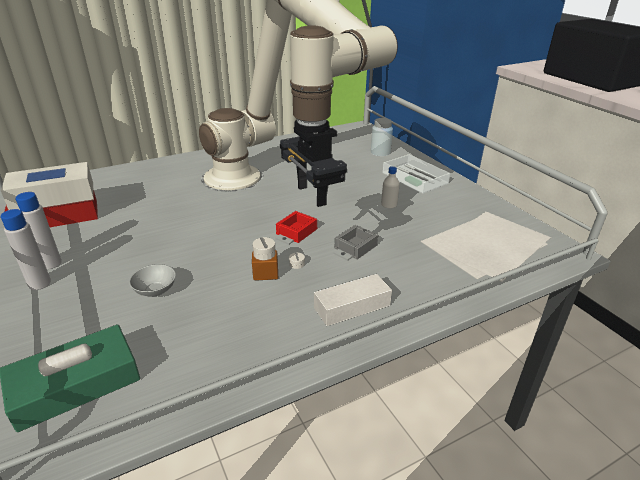

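View pics/a_side.png

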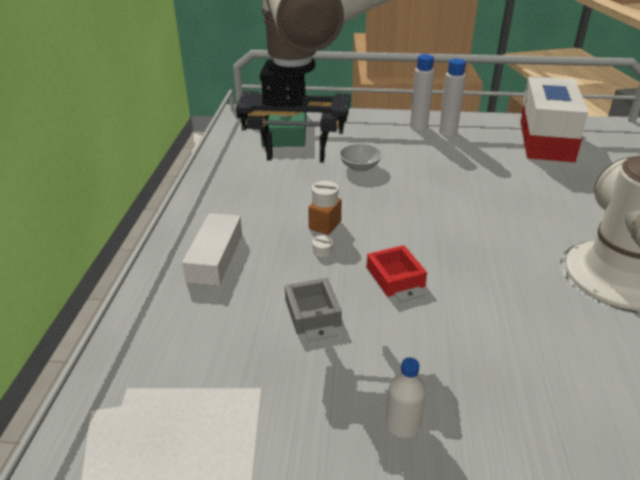

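View pics/a_wrist.png

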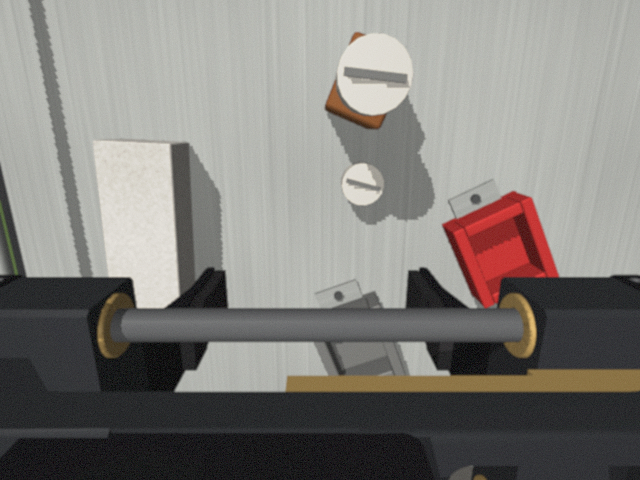

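Candidates for the jar/cap: the capped amber jar at scene (264,260) and the small loose cap at (297,259). The larger cap, on the jar, is the one meant. Holders: grey at (355,240) and red at (297,226); grey is the one meant. Next I measure them.

```bash
cat > h.py <<'E'
import numpy as np,cv2
from station import r
def cam(n,s=None):
    m=r.camera_model(n);K=np.array(m['mtx'])
    if n=='wrist':
        s=s or r.sense();T=np.eye(4);T[:3,:3]=s['ee_rot'];T[:3,3]=s['tcp_pos']
        M=np.linalg.inv(T@np.array(m['mount']));return K,M[:3,:3],M[:3,3]
    return K,np.array(m['R']),np.array(m['t'])
def proj(c,X):
    K,R,t=c;Y=np.atleast_2d(X)@R.T+t;q=Y@K.T;return q[:,:2]/q[:,2:]
def atz(c,uv,z):
    K,R,t=c;d=R.T@np.linalg.solve(K,[uv[0],uv[1],1.]);o=-R.T@t
    return o+d*(z-o[2])/d[2]
E
python3 - <<'E'
from h import *
for n in("scene","side","wrist"):
    s=r.sense();im=r.capture(n)
    for t in("jar_center","cap_center","holder_well","lotion_center","basin_center","carton_center"):
        for d in r.outline_of(n,t)[:3]:
            p=d['pixels'];ys,xs=np.nonzero(p)
            print(n,t,round(d['score'],2),np.round(np.array(d['rect'])*[640,480,640,480]),p.sum(),xs.mean().round(1),ys.mean().round(1))
            np.save(f"m_{n}_{t}_{int(xs.mean())}.npy",p)
im=cv2.imread('pics/a_wrist.png');cv2.imwrite('pics/b_crop.png',cv2.resize(im[20:400,300:560],None,fx=1.57*1,fy=1.57,interpolation=cv2.INTER_CUBIC))
E
```

```text
scene jar_center 0.66 [251. 253. 277. 277.] 542 264.9 268.1
scene cap_center 0.88 [251. 239. 274. 261.] 467 263.3 248.1
scene cap_center 0.78 [291. 254. 304. 267.] 239 296.3 260.3
scene holder_well 0.89 [276. 212. 316. 248.] 923 295.0 227.4
scene holder_well 0.8 [334. 225. 379. 262.] 1096 354.5 242.8
scene holder_well 0.37 [315. 273. 392. 326.] 2545 351.7 298.9
scene lotion_center 0.83 [380. 168. 400. 207.] 568 390.2 189.8
scene basin_center 0.64 [127. 259. 173. 298.] 1139 152.6 279.5
scene carton_center 0.78 [311. 275. 391. 327.] 2665 351.5 299.0
scene carton_center 0.69 [253. 252. 275. 278.] 567 264.8 268.0
side jar_center 0.85 [308. 197. 344. 234.] 893 324.4 217.6
side cap_center 0.76 [310. 234. 332. 257.] 391 322.3 245.6
side holder_well 0.9 [365. 243. 428. 299.] 2397 397.4 272.9
side holder_well 0.79 [288. 281. 338. 341.] 2704 313.1 308.7
side lotion_center 0.67 [382. 354. 426. 436.] 2504 405.6 400.6
side basin_center 0.57 [337. 145. 384. 173.] 939 360.2 156.5
side carton_center 0.95 [182. 213. 243. 286.] 3007 212.3 249.4
wrist jar_center 0.9 [325.  34. 389. 127.] 881 352.1 108.5
wrist cap_center 0.76 [334.  35. 412. 118.] 5055 374.7 74.7
wrist cap_center 0.66 [344. 159. 384. 204.] 1418 362.6 183.3
wrist holder_well 0.92 [442. 182. 560. 311.] 8904 497.3 239.3
wrist holder_well 0.74 [316. 278. 406. 376.] 3966 356.6 338.5
wrist basin_center 0.31 [315. 278. 406. 373.] 3922 356.5 338.4
wrist carton_center 0.93 [ 95. 136. 194. 307.] 13948 148.6 215.6
```

View pics/b_crop.png

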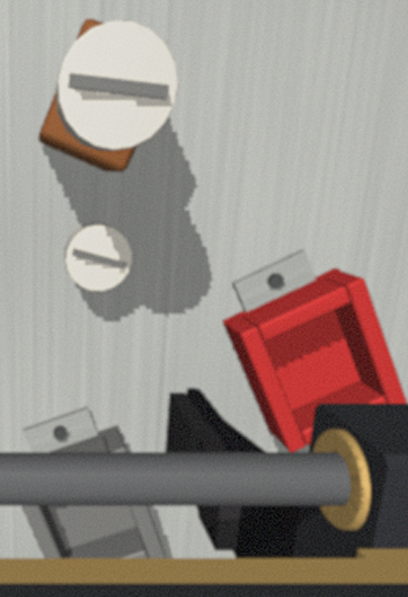

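The crop shows the large cap on the amber jar (wrist 375,74), the small loose cap at (362,184), and the grey holder partly hidden at (356,340).

```bash
python3 - <<'E'
from h import *
w=cam('wrist');s=cam('scene');d=cam('side')
print('cap w',atz(w,(375,74),.097), 'scene rect mid', atz(s,(262.5,250),.081))
print('bar',atz(w,(344,71),.1),atz(w,(407,78.5),.1))
print('jar bottom corners z~.06',[atz(w,p,.055).round(4) for p in((326,106),(377,127))])
print('cap scene',atz(s,(263.3,249),.081),'side jar',atz(d,(324.4,217.6),.03))
print('small',atz(w,(362,184),.03))
print('holder scene',atz(s,(355.5,240),.036),'side',atz(d,(312,302),.036))
print('holder lug hole wrist',atz(w,(339,296),.004))
print('lotion',atz(s,(391,203),0),'basin',atz(s,(152.6,285),0.01),'carton',atz(s,(351.5,299),.025))
print('red',atz(s,(297,226),.036))
E
# zoomed side/scene crops
python3 - <<'E'
import cv2
a=cv2.imread('pics/a_side.png')[260:360,270:370];b=cv2.imread('pics/a_scene.png')[200:280,235:395]
cv2.imwrite('pics/c1.png',cv2.resize(a,None,fx=6,fy=6,interpolation=2));cv2.imwrite('pics/c2.png',cv2.resize(b,None,fx=5,fy=5,interpolation=2))
E
```

```text
cap w [ 0.58151542 -0.11260688  0.097     ] scene rect mid [ 0.58679956 -0.1168309   0.081     ]
bar [ 0.60454425 -0.11423345  0.1       ] [ 0.5584881  -0.10916184  0.1       ]
jar bottom corners z~.06 [array([ 0.6164, -0.0927,  0.055 ]), array([ 0.5717, -0.0753,  0.055 ])]
cap scene [ 0.58363624 -0.11339849  0.081     ] side jar [ 0.58163927 -0.1004286   0.03      ]
small [ 0.57995504 -0.02165899  0.03      ]
holder scene [0.59622819 0.15032055 0.036     ] side [0.57793074 0.17283499 0.036     ]
holder lug hole wrist [0.59874157 0.11112655 0.004     ]
lotion [0.41596477 0.39785211 0.        ] basin [ 0.50742192 -0.3805569   0.01      ] carton [0.79294867 0.0199593  0.025     ]
red [0.45789562 0.03899877 0.036     ]
```

View pics/c1.png

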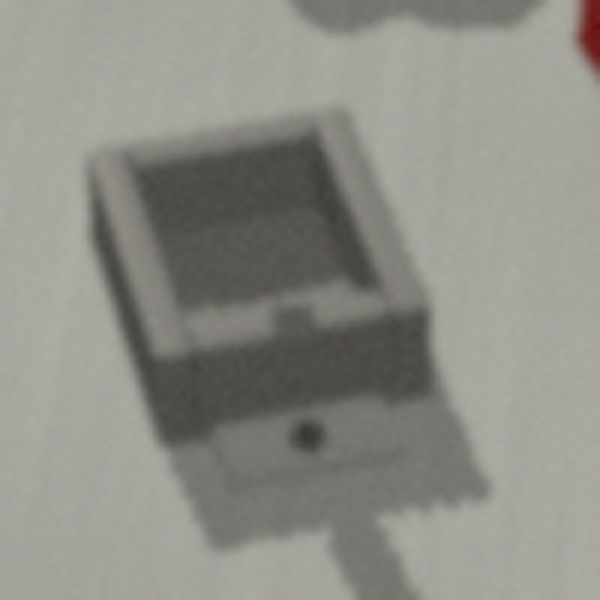

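View pics/c2.png

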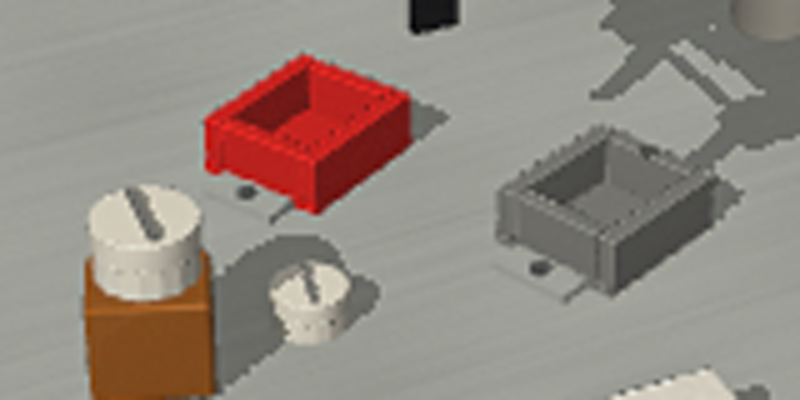

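```bash
python3 -m creep '[[1,-0.8,0,0,0,0,0],[1,-0.8,0,0,0,0,0],[1,-0.8,0,0,0,0,0],[1,-0.8,0,0,0,0,0],[1,-0.8,0,0,0,0,0]]'; python3 -m creep '[[1,-0.15,0,0,0,0,0],[1,-0.15,0,0,0,0,0],[1,-0.15,0,0,0,0,0]]'
python3 - <<'E'
from h import *
s=r.sense();im=r.capture('wrist');cv2.imwrite('pics/d_w.png',im);np.savez('d_w',p=s['tcp_pos'],R=s['ee_rot']);print(s['tcp_pos'],s['ee_rot'].round(4))
cv2.imwrite('pics/d_side.png',r.capture('side'));cv2.imwrite('pics/d_scene.png',r.capture('scene'))
E
```

```text
time_s: 1.62
tcp_pos: [0.6247, 0.2101, 0.2398]
ee_rot: [[-0.0, -1.0, 0.0], [-1.0, 0.0, 0.0], [-0.0, -0.0, -1.0]]
wrist_force: [1.2, 0.1, -1.1]
gripper_width: 0.998
time_s: 1.87
tcp_pos: [0.6243, 0.258, 0.239]
ee_rot: [[0.004, -1.0, -0.0], [-1.0, -0.004, -0.0], [0.0, 0.0, -1.0]]
wrist_force: [0.4, 0.2, -0.1]
gripper_width: 0.997
[0.62427029 0.25802312 0.23901649] [[ 3.7e-03 -1.0e+00 -2.0e-04]
 [-1.0e+00 -3.7e-03 -1.0e-04]
 [ 1.0e-04  2.0e-04 -1.0e+00]]
```

View pics/d_w.png

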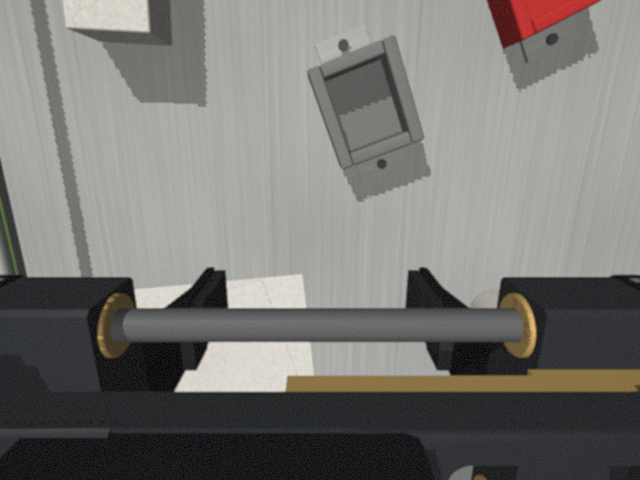

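Grey holder fully visible: rim corners approx (309,72),(392,38),(423,137),(344,165); lug holes (344,45) and (382,164). Enlarging.

Run:
```python
import cv2
a=cv2.imread('pics/d_w.png')[20:180,300:440];cv2.imwrite('pics/e1.png',cv2.resize(a,None,fx=3.75,fy=3.75,interpolation=2)[:600])
a=cv2.imread('pics/a_wrist.png')[20:150,300:440];cv2.imwrite('pics/e2.png',cv2.resize(a,None,fx=4.5,fy=4.5,interpolation=2)[:600])
```

```text
(no output)
```

View pics/e1.png

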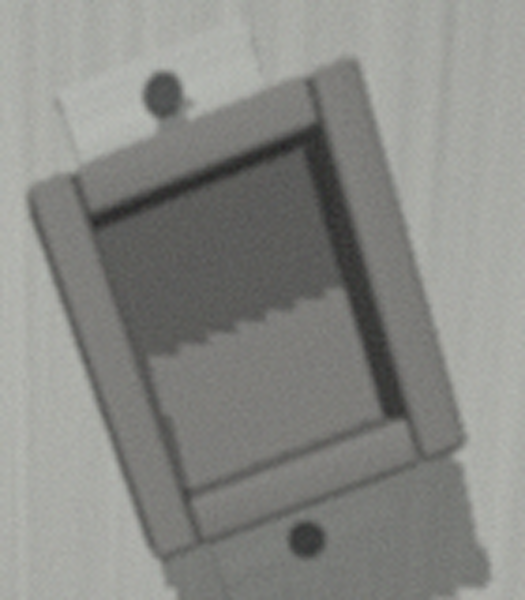

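View pics/e2.png

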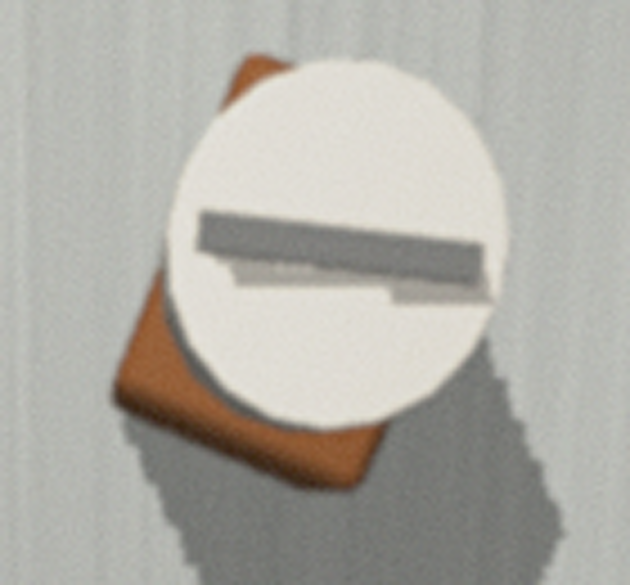

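Run:
```python
from h import *
from scipy.optimize import least_squares
f=np.load('d_w.npz');w2=cam('wrist',dict(tcp_pos=f['p'],ee_rot=f['R']))
pw=np.array([(32,192),(352,60),(462,445),(165,553)])/3.75+[300,20]
ps=np.array([(160,352),(428,308),(345,108),(90,155)])/6+[270,260]
# rough: wrist TL = +x,-y ; TR=-x,-y; BR=-x,+y; BL=+x,+y
lw=np.array([(41,-47),(-41,-47),(-41,47),(41,47)])/1e3
# side: front-left = +x,+y; front-right=-x,+y; back-right=-x,-y; back-left=+x,-y
ls=np.array([(41,47),(-41,47),(-41,-47),(41,-47)])/1e3
def pts(p,l):
    c,s=np.cos(p[2]),np.sin(p[2]);return np.c_[p[0]+c*l[:,0]-s*l[:,1],p[1]+s*l[:,0]+c*l[:,1],np.full(len(l),.036)]
sd=cam('side')
for nm,res in(('w',lambda p:(proj(w2,pts(p,lw))-pw).ravel()),('s',lambda p:(proj(sd,pts(p,ls))-ps).ravel())):
    o=least_squares(res,[.59,.16,-.3],x_scale=[.1,.1,1]);print(nm,o.x[:2].round(4),np.degrees(o.x[2]).round(2),o.fun.round(1))
print([atz(w2,np.array(q)/3.75+[300,20],.004).round(4) for q in((163,94),(307,540))])
s0=dict(tcp_pos=np.array([.62444,0,.23844]),ee_rot=np.array([[-1.93393552e-04, -9.99997559e-01, -2.20088328e-03],[-9.99999975e-01,  1.93642410e-04, -1.12859293e-04],[ 1.13285202e-04,  2.20086140e-03, -9.99997572e-01]]))
w1=cam('wrist',s0);g=lambda q,z:atz(w1,np.array(q)/4.5+[300,20],z)[:2]
print('cap',g((338,245),.097))
for nm,a,b,z in(('bar',(200,230),(483,262),.1),('left',(120,375),(160,275),.056),('leftlong',(120,375),(233,80),.056),('bot',(135,410),(300,486),.03),('bot2',(140,375),(305,448),.058)):
    A,B=g(a,z),g(b,z);dd=B-A;print(nm,A.round(4),B.round(4),np.degrees(np.arctan2(dd[1],dd[0])).round(1))
```

```text
w [0.5778 0.1638] 20.92 [-1.8 -0.7  1.3 -1.8  2.1  0.3 -1.7  3. ]
s [0.5782 0.1616] 20.48 [-0.8  1.3  1.2  0.   0.4 -0.7 -0.7 -1.1]
[array([0.5987, 0.1075, 0.004 ]), array([0.5563, 0.2191, 0.004 ])]
cap [ 0.58069564 -0.11220616]
bar [ 0.6034 -0.114 ] [ 0.5576 -0.1093] 174.0
left [ 0.6149 -0.0948] [ 0.6075 -0.1124] -112.6
leftlong [ 0.6149 -0.0948] [ 0.5948 -0.1453] -111.7
bot [ 0.611  -0.0896] [ 0.5765 -0.0745] 156.4
bot2 [ 0.6112 -0.0946] [ 0.5795 -0.0815] 157.4
```

Holder: centre (0.578, 0.163), yaw +20.8°; the side and wrist fits agree, and so do the lug holes. Jar: (0.581, -0.112), yaw about -22.5°, with the cap about 16.5° ahead of it, inside the stated 10–35°. Moving back towards the jar for one closer look.

```bash
python3 -m creep '[[1,0.69,0.1,0,0,0,0],[1,0.69,0.1,0,0,0,0],[1,0.69,0.1,0,0,0,0],[1,0.69,0.1,0,0,0,0],[1,0.69,0.1,0,0,0,0]]'; python3 -m creep '[[1,0.3,0,0,0,0,0],[1,0.3,0,0,0,0,0],[1,0.3,0,0,0,0,0],[1,0.3,0,0,0,0,0]]'
python3 - <<'E'
from h import *
s=r.sense();im=r.capture('wrist');cv2.imwrite('pics/f_w.png',im);np.savez('f_w',p=s['tcp_pos'],R=s['ee_rot']);print(s['tcp_pos'],s['ee_rot'].round(4),s['joints'])
cv2.imwrite('pics/f_c.png',cv2.resize(im[40:240,280:440],None,fx=3,fy=3,interpolation=2))
E
```

```text
time_s: 2.43
tcp_pos: [0.5937, 0.0453, 0.2404]
ee_rot: [[-0.003, -1.0, 0.001], [-1.0, 0.003, -0.0], [0.0, -0.001, -1.0]]
wrist_force: [1.2, 0.1, -0.7]
gripper_width: 1.002
time_s: 2.77
tcp_pos: [0.5925, -0.0493, 0.241]
ee_rot: [[-0.01, -1.0, 0.001], [-1.0, 0.01, -0.001], [0.001, -0.001, -1.0]]
wrist_force: [0.6, -0.1, -0.3]
gripper_width: 0.997
[ 0.59253355 -0.0492725   0.24098311] [[-9.9e-03 -1.0e+00  1.1e-03]
 [-1.0e+00  9.9e-03 -5.0e-04]
 [ 5.0e-04 -1.1e-03 -1.0e+00]] [ 1.08580099e+01  1.89967917e+01 -3.94332084e+00  4.50203558e-02
 -6.70064086e+01 -1.14427221e+01]
```

View pics/f_w.png

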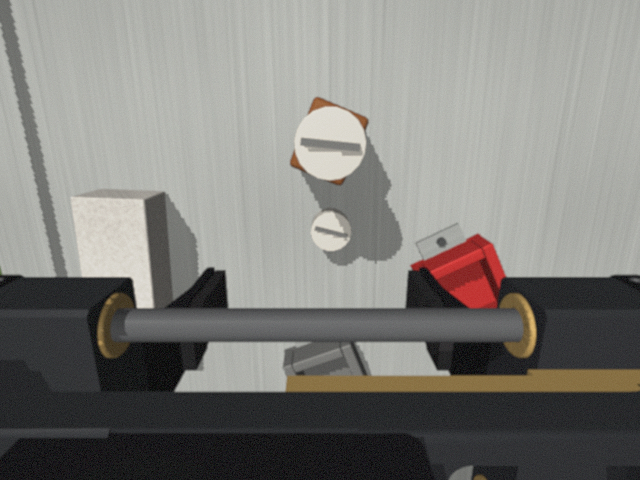

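View pics/f_c.png

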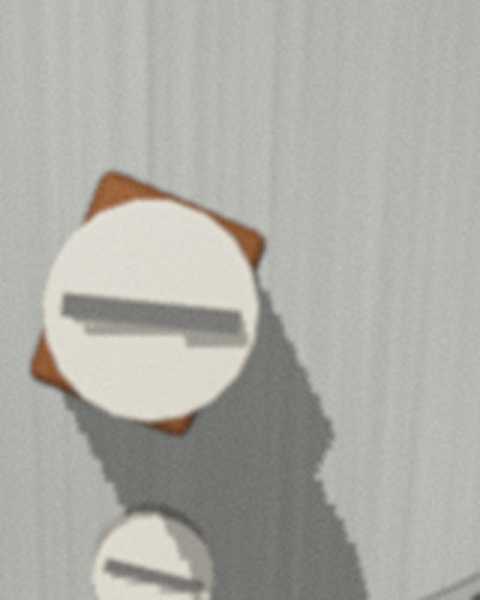

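Run:
```python
from h import *
f=np.load('f_w.npz');w=cam('wrist',dict(tcp_pos=f['p'],ee_rot=f['R']))
g=lambda q,z:atz(w,np.array(q)/3+[280,40],z)[:2]
ang=lambda d:np.degrees(np.arctan2(d[1],d[0])).round(1)
print('cap',g((151.5,310),.097),'bar',ang(g((63,304),.1)-g((243,322),.1)))
TL,TR,BL,BR=[g(q,.055) for q in((108,172),(263,242),(36,372),(184,431))]
print('jar c',(TL+TR+BL+BR)/4,'x',ang(TL-TR),ang(BL-BR),'y',ang(BL-TL),ang(BR-TR),np.linalg.norm(TL-TR),np.linalg.norm(TL-BL),np.linalg.norm(TR-BR))
s=r.sense();d=np.array([.5805,-.1125,0])-s['tcp_pos'];print(s['ee_rot'].T@d*1000/300)
```

```text
cap [ 0.58072859 -0.11225731] bar -6.1
jar c [ 0.58044187 -0.11155804] x -23.6 -22.2 y 68.5 67.7 0.0490450030816946 0.06059658250802891 0.059377644748281264
[0.2172869  0.04046083 0.80283524]
```

```bash
python3 -m creep '[[1,0.21,0.04,0,0,0,0],[1,0.21,0.04,0,0,0,0],[1,0.21,0.04,0.12,0,0,0],[1,0.21,0.04,0.24,0,0,0],[1,0.21,0.04,0.3,0,0,0]]'
python3 -c "
from h import *
s=r.sense();print(s['tcp_pos'],s['ee_rot'].T@(np.array([.5807,-.1122,.087])-s['tcp_pos'])/.3)"
```

```text
time_s: 3.23
tcp_pos: [0.5781, -0.1097, 0.1472]
ee_rot: [[-0.009, -1.0, -0.004], [-1.0, 0.009, 0.001], [-0.001, 0.004, -1.0]]
wrist_force: [-0.6, -0.6, -0.7]
gripper_width: 1.003
[ 0.57814216 -0.10972855  0.14719715] [ 0.00838382 -0.00940843  0.2006117 ]
```

```bash
python3 -m creep '[[1,0.008,-0.009,0.1,0,0,0],[1,0.008,-0.009,0.17,0,0,0],[1,0.008,-0.009,0.2,0,0,0],[1,0.008,-0.009,0.2,0,0,0],[1,0.008,-0.009,0.2,0,0,0]]'
python3 -c "
from h import *
s=r.sense();print(s['tcp_pos'],s['ee_rot'].T@(np.array([.5807,-.1122,.087])-s['tcp_pos'])/.3)"
```

```text
time_s: 3.65
tcp_pos: [0.5814, -0.1116, 0.0878]
ee_rot: [[-0.008, -1.0, -0.003], [-1.0, 0.008, 0.001], [-0.001, 0.003, -1.0]]
wrist_force: [0.3, -0.1, 0.5]
gripper_width: 1.0
[ 0.58135261 -0.11159115  0.08782653] [0.00204857 0.00215069 0.00276037]
```

Well centred. Close the gripper.

```bash
python3 -m creep '[[0,0.002,0.002,0.002,0,0,0],[0,0.002,0.002,0.002,0,0,0],[0,0.002,0.002,0.002,0,0,0],[0,0.002,0.002,0.002,0,0,0],[0,0.002,0.002,0.002,0,0,0]]'; python3 -m creep '[[0,0,0,0,0,0,0],[0,0,0,0,0,0,0],[0,0,0,0,0,0,0],[0,0,0,0,0,0,0],[0,0,0,0,0,0,0]]'
```

```text
time_s: 4.07
tcp_pos: [0.581, -0.1122, 0.088]
ee_rot: [[-0.008, -1.0, -0.002], [-1.0, 0.008, 0.001], [-0.001, 0.002, -1.0]]
wrist_force: [-0.8, -0.0, -1.2]
gripper_width: 0.708
time_s: 4.48
tcp_pos: [0.5814, -0.1122, 0.0881]
ee_rot: [[-0.008, -1.0, -0.001], [-1.0, 0.008, 0.001], [-0.001, 0.001, -1.0]]
wrist_force: [1.3, 0.5, 0.9]
gripper_width: 0.635
```

```bash
python3 -m creep '[[0,0,0,-0.05,0,0,0],[0,0,0,-0.1,0,0,0],[0,0,0,-0.17,0,0,0],[0,0,0,-0.24,0,0,0],[0,0,0,-0.3,0,0,0]]'; python3 -m creep '[[0,0,0,0,0,0,0],[0,0,0,0,0,0,0]]'
python3 - <<'E'
from h import *
s=r.sense();im=r.capture('wrist');cv2.imwrite('pics/g_w.png',im);cv2.imwrite('pics/g_s.png',r.capture('side'))
E
```

```text
time_s: 4.9
tcp_pos: [0.5802, -0.1122, 0.1778]
ee_rot: [[-0.008, -1.0, -0.004], [-1.0, 0.008, 0.001], [-0.001, 0.004, -1.0]]
wrist_force: [0.2, -0.9, -3.7]
gripper_width: 0.636
time_s: 5.07
tcp_pos: [0.5793, -0.1119, 0.177]
ee_rot: [[-0.009, -1.0, -0.006], [-1.0, 0.009, 0.002], [-0.002, 0.006, -1.0]]
wrist_force: [-1.0, 0.2, -5.3]
gripper_width: 0.632
```

View pics/g_w.png

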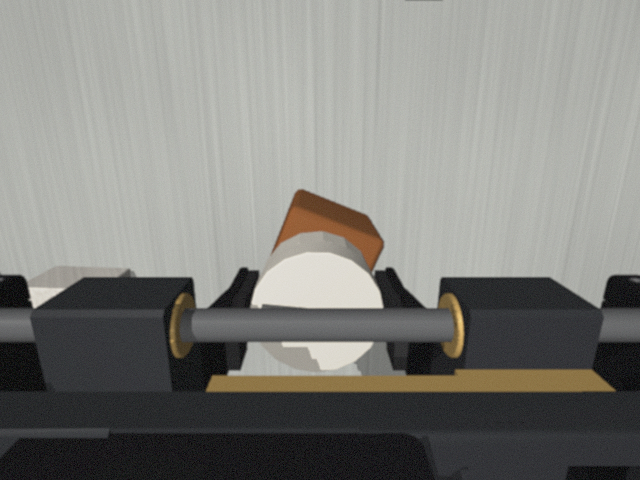

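View pics/g_s.png

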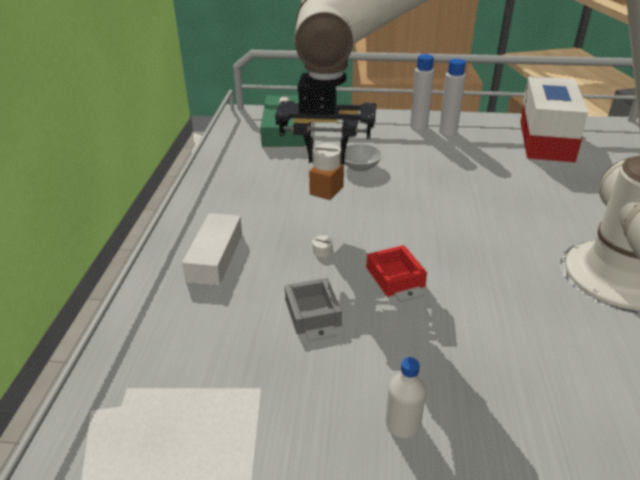

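```bash
python3 -m creep '[[0,-0.06,0,0,0,0,-0.02],[0,-0.16,0,0,0,0,-0.05],[0,-0.26,0,0,0,0,-0.08],[0,-0.36,0,0,0,0,-0.11],[0,-0.46,0,0,0,0,-0.14]]'
cat >> h.py <<'E'
def to(p,yaw):
    s=r.sense();R=s['ee_rot']
    y0=np.degrees(np.arctan2(-R[0,1]*0+R[0,0],-R[1,0]))
    print('tcp',s['tcp_pos'].round(4),'yaw',y0.round(2),'F',s['wrist_force'].round(1),'M',s['moment'].round(2),'shift',(R.T@(np.array(p)-s['tcp_pos'])/.3).round(4),'rz',round(-(yaw-y0)/180,4),'w',round(s['gripper_width'],3),'t',s['time_s'], 'tilt',(R[:2,2]).round(4))
E
python3 -c "
from h import *
to([.578,.163,.177],42.8)"
```

```text
time_s: 5.58
tcp_pos: [0.5782, 0.027, 0.1732]
ee_rot: [[0.421, -0.907, -0.014], [-0.907, -0.421, 0.001], [-0.007, 0.012, -1.0]]
wrist_force: [0.6, 0.2, -3.5]
gripper_width: 0.632
tcp [0.5782 0.027  0.1732] yaw 24.89 F [ 0.6  0.2 -3.5] M [-0.02 -0.07 -0.01] shift [-0.4117 -0.19   -0.0121] rz -0.0995 w 0.632 t 5.5833 tilt [-0.014   0.0013]
```

```bash
cat >> h.py <<'E'
from scipy.spatial.transform import Rotation as Ro
def rv(yaw):
    c,s=np.cos(np.radians(yaw)),np.sin(np.radians(yaw))
    D=np.array([[s,-c,0],[-c,-s,0],[0,0,-1.]])
    print('rot',(Ro.from_matrix(r.sense()['ee_rot'].T@D).as_rotvec(degrees=True)/180).round(4))
E
python3 -m creep '[[0,-0.1,-0.046,-0.003,0,0,-0.03],[0,-0.2,-0.092,-0.006,0,0,-0.06],[0,-0.3,-0.138,-0.01,0,0,-0.09],[0,-0.38,-0.175,-0.012,0,0,-0.1],[0,-0.41,-0.19,-0.012,0,0,-0.1]]'
python3 -m creep '[[0,0,0,0,0,0,0]]'
python3 - <<'E'
from h import *
to([.578,.163,.177],42.8);rv(42.8)
cv2.imwrite('pics/i_s.png',r.capture('side'));cv2.imwrite('pics/i_c.png',r.capture('scene'));cv2.imwrite('pics/i_w.png',r.capture('wrist'))
a=cv2.imread('pics/i_s.png')[160:360,220:420];b=cv2.imread('pics/i_c.png')[160:280,270:430]
cv2.imwrite('pics/i_s2.png',cv2.resize(a,None,fx=3,fy=3,interpolation=2));cv2.imwrite('pics/i_c2.png',cv2.resize(b,None,fx=5,fy=5,interpolation=2))
E
```

```text
time_s: 6.0
tcp_pos: [0.5773, 0.1658, 0.1747]
ee_rot: [[0.683, -0.73, -0.017], [-0.73, -0.683, 0.001], [-0.012, 0.012, -1.0]]
wrist_force: [0.8, 0.5, -5.3]
gripper_width: 0.633
time_s: 6.08
tcp_pos: [0.5767, 0.1676, 0.173]
ee_rot: [[0.685, -0.728, -0.019], [-0.728, -0.685, -0.0], [-0.013, 0.014, -1.0]]
wrist_force: [-0.7, -0.1, -4.0]
gripper_width: 0.631
tcp [0.5767 0.1676 0.173 ] yaw 43.24 F [-0.7 -0.1 -4. ] M [-0.07  0.02  0.02] shift [ 0.0141  0.0075 -0.0135] rz 0.0025 w 0.631 t 6.0833 tilt [-0.0189 -0.0001]
rot [0.0044 0.0041 0.0025]
```

View pics/i_s2.png

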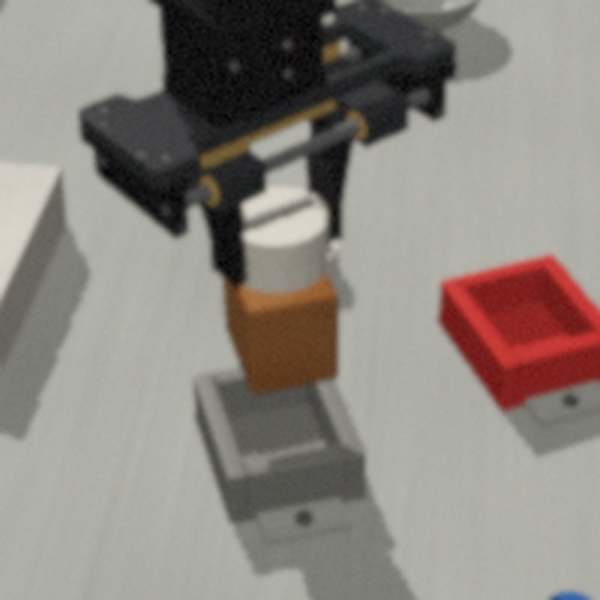

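View pics/i_c2.png

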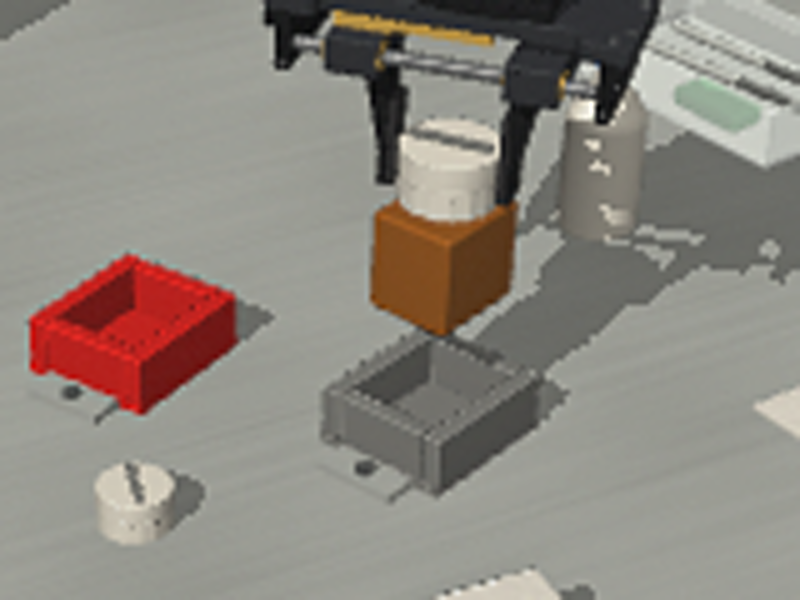

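View pics/i_w.png

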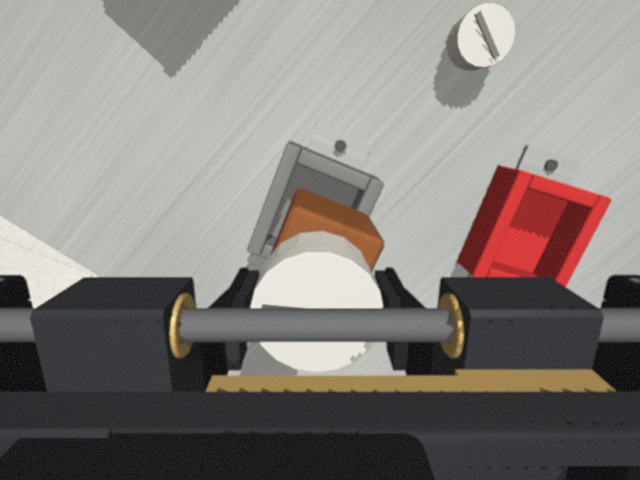

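```bash
python3 -m creep '[[0,0.014,0.0075,0.03,0.004,0.004,0.002],[0,0.014,0.0075,0.08,0.004,0.004,0.002],[0,0.014,0.0075,0.12,0.004,0.004,0.002],[0,0.014,0.0075,0.12,0.004,0.004,0.002],[0,0.014,0.0075,0.12,0.004,0.004,0.002]]'
python3 - <<'E'
from h import *
to([.578,.163,.137],42.8);rv(42.8)
s=r.sense()
def box(c,yaw,z0,z1,hx,hy):
    a=np.radians(yaw);l=np.array([(hx,hy),(-hx,hy),(-hx,-hy),(hx,-hy)]);q=l@np.array([[np.cos(a),np.sin(a)],[-np.sin(a),np.cos(a)]])+c
    return [np.c_[q,np.full(4,z)] for z in(z0,z1)]
yaw=np.degrees(np.arctan2(s['ee_rot'][0,0],-s['ee_rot'][1,0]))
jz=s['tcp_pos'][2]-.088
for n,(x0,y0,x1,y1) in dict(side=(270,200,370,340),wrist=(220,100,420,300)).items():
    c=cam(n,s);im=r.capture(n)[y0:y1,x0:x1];k=4 if n=='side' else 3
    im=cv2.resize(im,None,fx=k,fy=k,interpolation=2);cv2.imwrite(f'pics/j_{n}0.png',im)
    for bx,col in((box(s['tcp_pos'][:2],yaw-22,jz,jz+.06,.026,.032),(255,0,0)),(box([.578,.163],20.8,.036,.036,.041,.047),(0,255,0)),(box([.578,.163],20.8,.036,.036,.029,.035),(0,255,255))):
        for B in bx: cv2.polylines(im,[np.round((proj(c,B)-[x0,y0])*k+k/2-.5).astype(int)],True,col,1)
    cv2.imwrite(f'pics/j_{n}.png',im)
E
```

```text
time_s: 6.65
tcp_pos: [0.5764, 0.1583, 0.1364]
ee_rot: [[0.677, -0.736, -0.005], [-0.736, -0.677, -0.003], [-0.001, 0.005, -1.0]]
wrist_force: [0.3, 0.1, -3.6]
gripper_width: 0.63
tcp [0.5764 0.1583 0.1364] yaw 42.6 F [ 0.3  0.1 -3.6] M [-0.07 -0.06 -0.03] shift [-0.0079 -0.0145 -0.0022] rz -0.0011 w 0.63 t 6.65 tilt [-0.0045 -0.0031]
rot [ 0.0017  0.0002 -0.0011]
```

View pics/j_side.png

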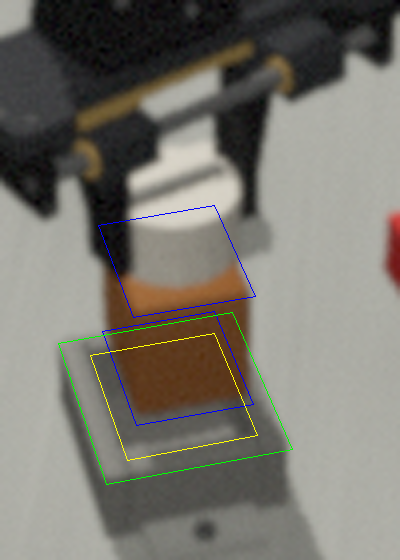

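View pics/j_wrist.png

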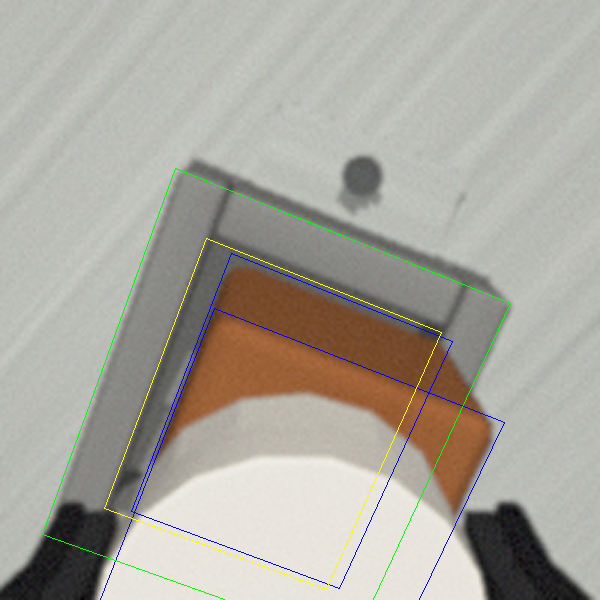

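```bash
python3 -m creep '[[0,-0.006,-0.013,0.01,0.001,0,-0.001],[0,-0.006,-0.013,0.02,0.001,0,-0.001],[0,-0.006,-0.013,0.025,0.001,0,-0.001],[0,-0.006,-0.013,0.025,0.001,0,-0.001],[0,-0.006,-0.013,0.025,0.001,0,-0.001]]'
python3 -c "
from h import *
to([.5782,.1625,.128],42.8);rv(42.8)"
```

```text
time_s: 7.17
tcp_pos: [0.5791, 0.1634, 0.1303]
ee_rot: [[0.68, -0.733, 0.001], [-0.733, -0.68, 0.001], [0.0, -0.001, -1.0]]
wrist_force: [0.9, 0.0, -4.3]
gripper_width: 0.633
tcp [0.5791 0.1634 0.1303] yaw 42.85 F [ 0.9  0.  -4.3] M [-0.02  0.09  0.01] shift [0.0003 0.0043 0.0078] rz 0.0003 w 0.633 t 7.1667 tilt [0.0011 0.0006]
rot [-0.0004 -0.0001  0.0003]
```

```bash
python3 -m creep '[[0,0,0.004,0.015,0,0,0],[0,0,0.004,0.03,0,0,0],[0,0,0.004,0.04,0,0,0],[0,0,0.004,0.05,0,0,0],[0,0,0.004,0.05,0,0,0]]'
python3 -c "
from h import *
to([.5782,.1625,.094],42.8);rv(42.8)"
```

```text
time_s: 7.58
tcp_pos: [0.5777, 0.1624, 0.1143]
ee_rot: [[0.68, -0.733, -0.001], [-0.733, -0.68, -0.0], [-0.0, 0.001, -1.0]]
wrist_force: [-0.7, 0.1, -4.5]
gripper_width: 0.635
tcp [0.5777 0.1624 0.1143] yaw 42.83 F [-0.7  0.1 -4.5] M [-0.04  0.16 -0.04] shift [ 0.0008 -0.0016  0.0676] rz 0.0002 w 0.635 t 7.5833 tilt [-0.0006 -0.0002]
rot [0.0002 0.0001 0.0002]
```

It's entering the well (bottom about 10 mm below the rim) with no contact force. Continuing down.

```bash
python3 -m creep '[[0,0,0,0.015,0,0,0],[0,0,0,0.03,0,0,0],[0,0,0,0.045,0,0,0],[0,0,0,0.06,0,0,0],[0,0,0,0.07,0,0,0]]'
python3 -m creep '[[0,0,0,0.005,0,0,0],[0,0,0,0.005,0,0,0],[0,0,0,0.005,0,0,0]]'
python3 - <<'E'
from h import *
to([.5782,.1625,.094],42.8);rv(42.8)
for n,(x0,y0,x1,y1) in dict(side=(270,220,370,350),wrist=(220,100,420,300)).items():
    cv2.imwrite(f'pics/k_{n}.png',cv2.resize(r.capture(n)[y0:y1,x0:x1],None,fx=3,fy=3,interpolation=2))
E
```

```text
time_s: 8.0
tcp_pos: [0.578, 0.1623, 0.0937]
ee_rot: [[0.68, -0.733, -0.0], [-0.733, -0.68, -0.001], [0.001, 0.001, -1.0]]
wrist_force: [-5.1, -0.2, 13.0]
gripper_width: 0.635
time_s: 8.25
tcp_pos: [0.5779, 0.1624, 0.094]
ee_rot: [[0.681, -0.732, -0.0], [-0.732, -0.681, -0.001], [0.001, 0.001, -1.0]]
wrist_force: [-4.0, 0.2, 4.6]
gripper_width: 0.638
tcp [0.5779 0.1624 0.094 ] yaw 42.92 F [-4.   0.2  4.6] M [-0.17  1.31  0.  ] shift [ 0.0003 -0.001   0.0001] rz 0.0007 w 0.638 t 8.25 tilt [-0.0001 -0.0015]
rot [ 0.0003 -0.0003  0.0007]
```

View pics/k_side.png

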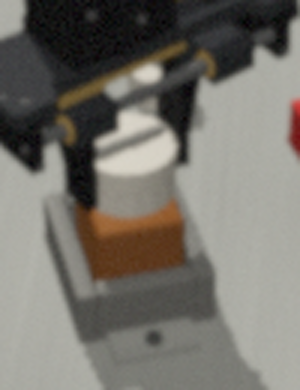

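View pics/k_wrist.png

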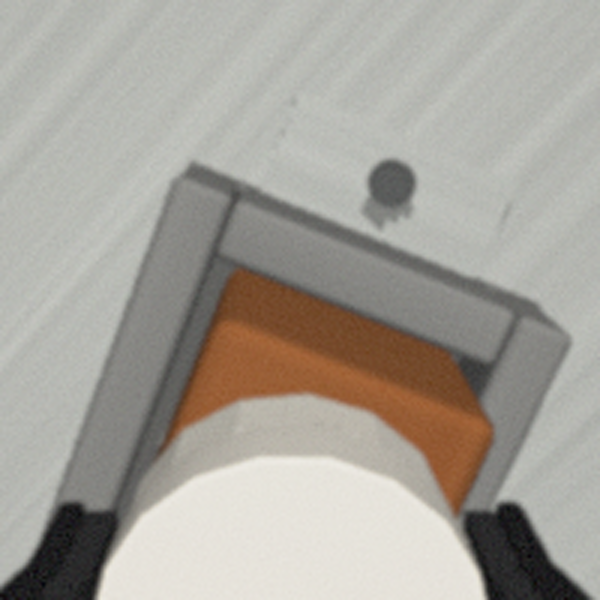

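Jar down: TCP z 0.094 = grasp height + 6 mm floor, with floor contact felt. Unscrewing anticlockwise (−z of the tool) now.

```bash
python3 -m creep '[[0,0,0,0,0,0,-0.03],[0,0,0,0,0,0,-0.06],[0,0,0,0,0,0,-0.09],[0,0,0,0,0,0,-0.12],[0,0,0,0,0,0,-0.15]]'
python3 - <<'E'
from h import *
to([.5782,.1625,.094],42.8+27);rv(42.8+27);print(r.sense()['joints'].round(1))
for n,(x0,y0,x1,y1) in dict(side=(250,200,390,350),wrist=(220,100,420,300)).items():
    cv2.imwrite(f'pics/l_{n}.png',cv2.resize(r.capture(n)[y0:y1,x0:x1],None,fx=3,fy=3,interpolation=2))
E
```

```text
time_s: 8.77
tcp_pos: [0.5786, 0.1626, 0.0947]
ee_rot: [[0.941, -0.339, 0.002], [-0.339, -0.941, -0.001], [0.002, 0.0, -1.0]]
wrist_force: [-0.8, 0.1, -1.8]
gripper_width: 0.633
tcp [0.5786 0.1626 0.0947] yaw 70.16 F [-0.8  0.1 -1.8] M [-0.09  0.09 -0.14] shift [-0.001   0.0009  0.0024] rz 0.002 w 0.633 t 8.7667 tilt [ 0.0017 -0.0007]
rot [ 0.     -0.0006  0.002 ]
[ 31.2  27.5 -13.6   0.1 -48.8  38.9]
```

View pics/l_side.png

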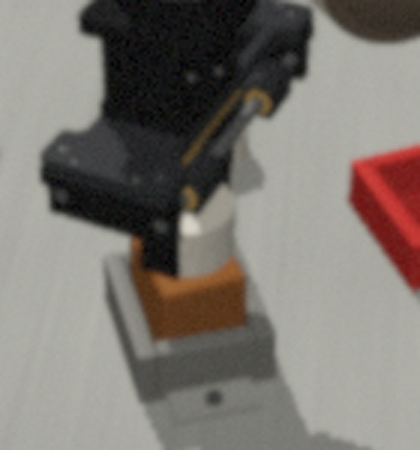

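View pics/l_wrist.png

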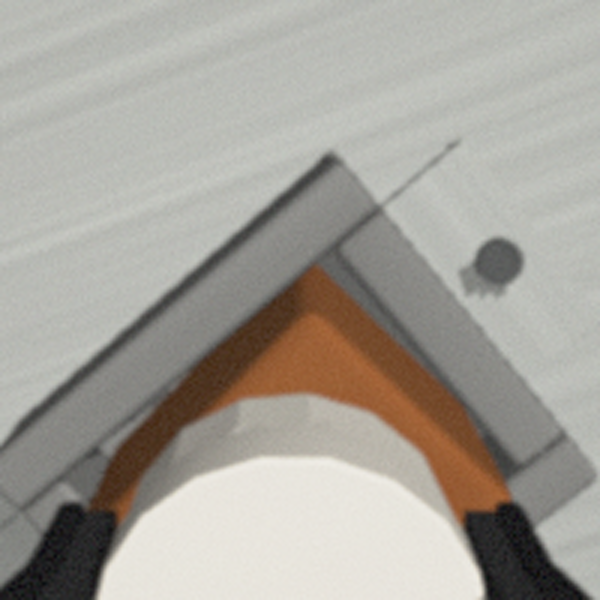

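```bash
python3 -m creep '[[0,0,0,0.004,0,0,-0.03],[0,0,0,0.004,0,0,-0.06],[0,0,0,0.004,0,0,-0.09],[0,0,0,0.004,0,0,-0.12],[0,0,0,0.004,0,0,-0.15]]'
python3 - <<'E'
from h import *
to([.5782,.1625,.094],42.8+75);rv(42.8+75);print(r.sense()['joints'].round(1))
cv2.imwrite('pics/m_side.png',cv2.resize(r.capture('side')[200:350,250:390],None,fx=4,fy=4,interpolation=2))
cv2.imwrite('pics/m_scene.png',cv2.resize(r.capture('scene')[170:280,290:430],None,fx=4,fy=4,interpolation=2))
E
```

```text
time_s: 9.28
tcp_pos: [0.5792, 0.1628, 0.0942]
ee_rot: [[0.992, 0.123, 0.003], [0.123, -0.992, -0.0], [0.003, 0.001, -1.0]]
wrist_force: [-0.3, -0.6, 0.9]
gripper_width: 0.631
tcp [0.5792 0.1628 0.0942] yaw 97.04 F [-0.3 -0.6  0.9] M [-0.25  0.15 -0.13] shift [-0.0035  0.0006  0.0007] rz -0.1153 w 0.631 t 9.2833 tilt [ 0.0033 -0.0005]
rot [ 0.0005 -0.001  -0.1153]
[ 31.2  27.6 -13.6   0.2 -48.6  65.8]
```

View pics/m_side.png

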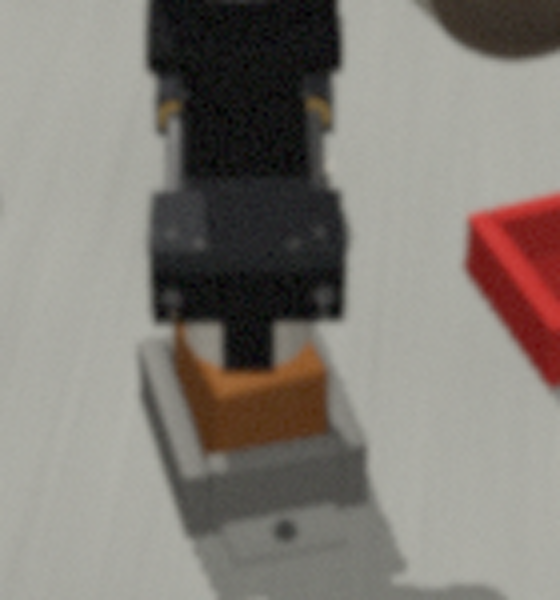

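View pics/m_scene.png

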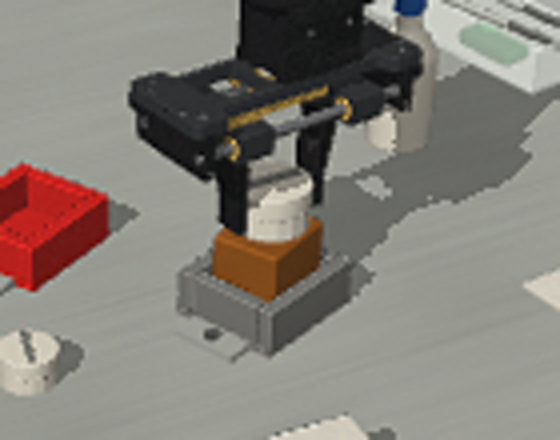

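```bash
python3 -m creep '[[0,-0.002,0,0.002,0,0,-0.03],[0,-0.002,0,0.002,0,0,-0.06],[0,-0.002,0,0.002,0,0,-0.09],[0,-0.002,0,0.002,0,0,-0.12],[0,-0.002,0,0.002,0,0,-0.14]]'
python3 - <<'E'
from h import *
to([.5782,.1625,.094],42.8+85);rv(42.8+85)
c=cam('scene');A=atz(c,(290+250/4,170+187/4),.106);B=atz(c,(290+310/4,170+170/4),.106);d=B-A;print('bar then',np.degrees(np.arctan2(d[1],d[0])),np.linalg.norm(d))
cv2.imwrite('pics/n_scene.png',cv2.resize(r.capture('scene')[170:280,290:430],None,fx=5,fy=5,interpolation=2))
E
```

```text
time_s: 9.8
tcp_pos: [0.5802, 0.1633, 0.0955]
ee_rot: [[0.847, 0.531, 0.007], [0.531, -0.847, 0.001], [0.007, 0.004, -1.0]]
wrist_force: [-0.9, 1.1, 4.1]
gripper_width: 0.638
tcp [0.5802 0.1633 0.0955] yaw 122.08 F [-0.9  1.1  4.1] M [-0.18  0.17 -0.01] shift [-0.007  -0.0013  0.0048] rz -0.0318 w 0.638 t 9.8 tilt [0.0074 0.0005]
rot [ 0.0012 -0.002  -0.0318]
bar then 91.05755048072123 0.04797159433860233
```

View pics/n_scene.png

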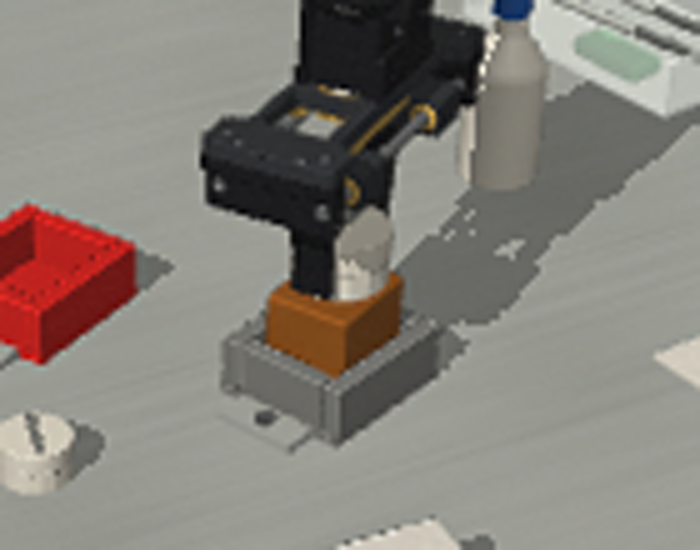

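Signs that it's free: z sprang up about 1.3 mm, turning moment fell to about 0, and relative angle is about 91° (bar check shows no slip). Lifting slowly, with a few degrees extra.

```bash
python3 -m creep '[[0,-0.003,0,0,0.001,-0.002,-0.01],[0,-0.003,0,0,0.001,-0.002,-0.02],[0,-0.003,0,-0.01,0.001,-0.002,-0.02],[0,-0.003,0,-0.02,0.001,-0.002,-0.02],[0,-0.003,0,-0.03,0.001,-0.002,-0.02]]'
python3 - <<'E'
from h import *
to([.5785,.1627,.126],125.7);rv(125.7)
cv2.imwrite('pics/o_scene.png',cv2.resize(r.capture('scene')[170:280,290:430],None,fx=5,fy=5,interpolation=2))
E
```

```text
time_s: 10.27
tcp_pos: [0.5794, 0.1628, 0.1047]
ee_rot: [[0.813, 0.582, 0.001], [0.582, -0.813, -0.0], [0.0, 0.001, -1.0]]
wrist_force: [-0.7, 0.2, -0.2]
gripper_width: 0.635
tcp [0.5794 0.1628 0.1047] yaw 125.62 F [-0.7  0.2 -0.2] M [-0.15 -0.01 -0.07] shift [-0.0026 -0.0014 -0.0709] rz -0.0004 w 0.635 t 10.2667 tilt [ 0.0005 -0.0004]
rot [ 0.0002 -0.0001 -0.0004]
```

View pics/o_scene.png

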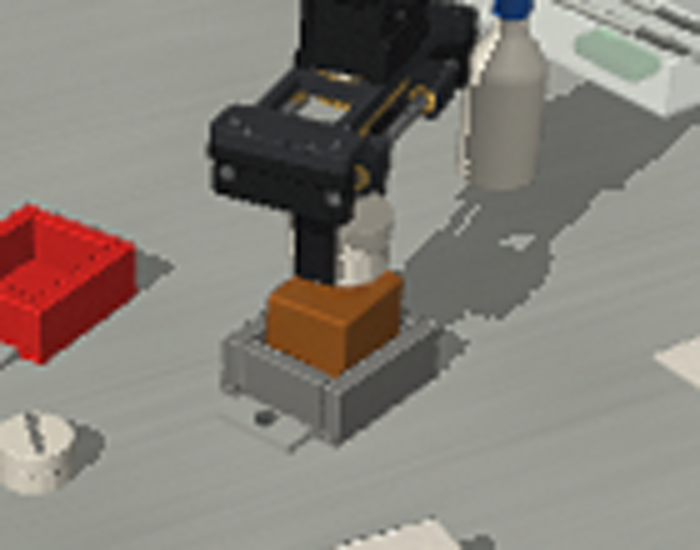

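The cap is rising and the jar stays down; Fz ≈ 0, so no jar weight is on the gripper. Continuing to the hold height.

```bash
python3 -m creep '[[0,-0.002,-0.001,-0.02,0,0,0],[0,-0.002,-0.001,-0.04,0,0,0],[0,-0.002,-0.001,-0.06,0,0,0],[0,-0.002,-0.001,-0.07,0,0,0],[0,-0.002,-0.001,-0.07,0,0,0]]'
python3 -m creep '[[0,0,0,0,0,0,0],[0,0,0,0,0,0,0],[0,0,0,0,0,0,0],[0,0,0,0,0,0,0]]'
python3 - <<'E'
from h import *
to([.5785,.1627,.126],125.7);rv(125.7)
cv2.imwrite('pics/p_scene.png',cv2.resize(r.capture('scene')[170:280,290:430],None,fx=5,fy=5,interpolation=2))
cv2.imwrite('pics/p_side.png',cv2.resize(r.capture('side')[200:350,250:390],None,fx=4,fy=4,interpolation=2))
cv2.imwrite('pics/p_wrist.png',r.capture('wrist'))
E
```

```text
time_s: 10.73
tcp_pos: [0.5797, 0.1632, 0.1279]
ee_rot: [[0.812, 0.583, 0.004], [0.583, -0.812, 0.001], [0.004, 0.001, -1.0]]
wrist_force: [0.5, 0.0, -0.0]
gripper_width: 0.63
time_s: 11.07
tcp_pos: [0.5795, 0.1631, 0.1275]
ee_rot: [[0.813, 0.583, 0.003], [0.583, -0.813, 0.001], [0.003, 0.001, -1.0]]
wrist_force: [0.4, 0.2, 0.5]
gripper_width: 0.634
tcp [0.5795 0.1631 0.1275] yaw 125.66 F [0.4 0.2 0.5] M [-0.13  0.04  0.02] shift [-0.0036 -0.0009  0.005 ] rz -0.0002 w 0.634 t 11.0667 tilt [0.0034 0.0009]
rot [ 0.0004 -0.001  -0.0002]
```

View pics/p_scene.png

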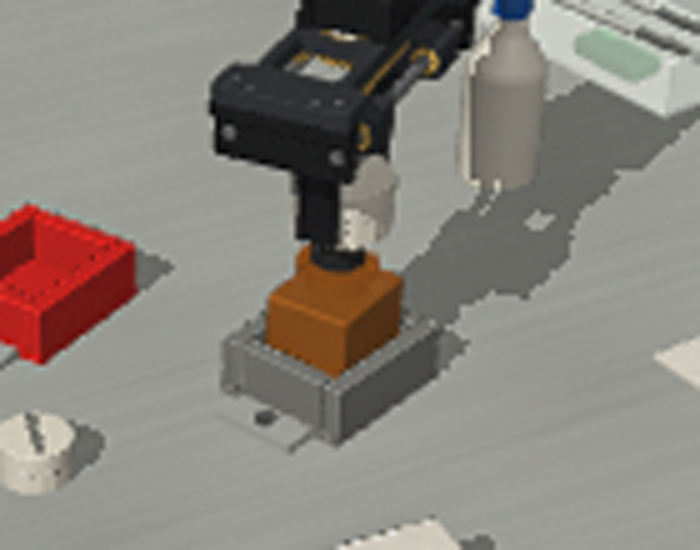

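View pics/p_side.png

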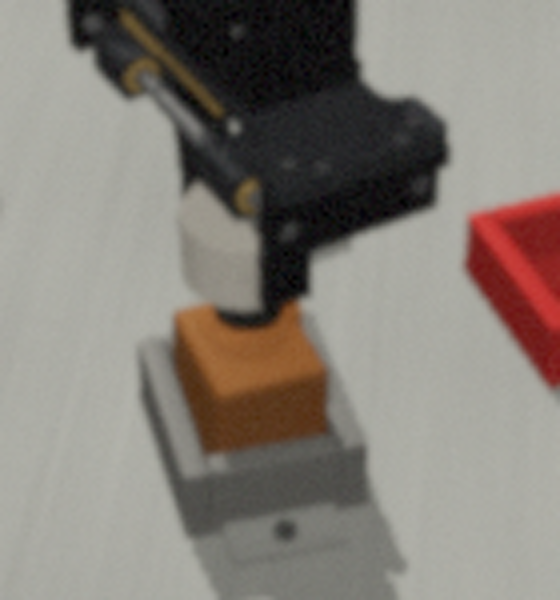

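View pics/p_wrist.png

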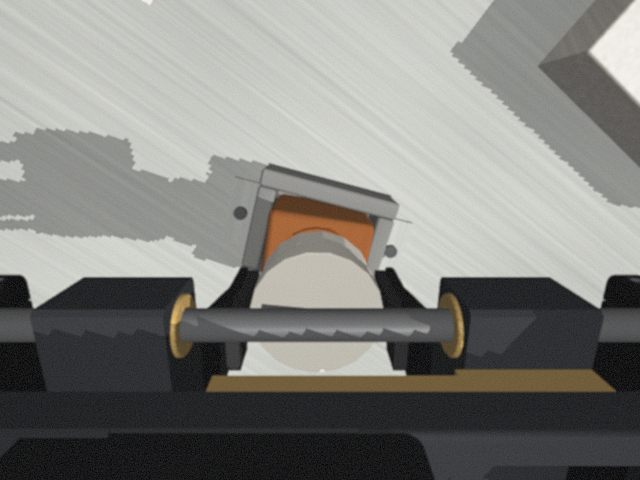

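The cap is held level, with a visible gap above the open (dark) mouth: scene crop, cap edge at about (365,250) and mouth at (340,260). The jar is still seated in the holder. Handing in.

```bash
python3 -c "
from station import r
print(r.sense()['joint_velocities'].round(2));print(r.finish_job())"
```

```text
[ 0.09 -0.04  0.1   0.03  0.02 -0.01]
the job is handed in; nothing more can be done
None
```

I stood the jar in the grey holder and unscrewed its cap. I handed in at about 11 s with the cap held level above the open mouth. The hand-in reports no verdict, so what follows is from my own measurements.

- **Seating:** I carried the jar by its cap and turned it 43° to match the holder. It went down until the floor was felt, at the expected height (TCP z 0.094 m). At first contact there was a brief push of 13 N, and about 4 N sideways before unscrewing.
- **Unscrewing:** I turned the cap about 79° anticlockwise. It then came free: it rose about 1.3 mm and the turning moment fell to about zero. I turned 3.5° more as I started to lift. A bar reading 54° into the turn showed no slip in the grip.
- **Final hold:** The cap's lower edge is about 16 mm above the mouth, by the rise from the seated height. A rough check in the scene picture gave about 14 mm. The cap is within about 2 mm of the holder's centre by TCP pose, tilted about 0.003 rad, and turned about 95° from the jar. The jaws are closed at cap width, the wrist force is below 1 N, and the arm is still.
- **Jar and bystanders:** The last pictures show the jar still down in the holder. No move came near the lotion bottle, bowl or carton, but I did not re-measure their positions at the end.

The holder fits from the side and wrist cameras differed by about 2 mm. No check failed.

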